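Roll the milling jar up onto the jar mill and start it

ROBOT

A 6-joint arm with a two-finger parallel gripper is mounted at the origin on a cart in front of the work surface, level with it; the furniture and walls round the work are solid. World frame = base frame: x ahead of the robot, y to its left, z up, the work surface at z = 0. Lengths are in m, angles in degrees, forces in N, time in s.
With the tool pointing down it reaches from about 0.3 to 0.75 m from the base axis. Payload 8.5 kg.
Tool frame: the origin (TCP) lies on the centre line of the jaws, within the pads' length; the fingertips stand 19 mm ahead of it and the grasp point (between the pads) is the TCP; z points along the fingers, x is the direction in which the jaws open and shut, and the axes are right-handed (so a half turn about z gives the same grasp; the last joint's range is limited). The gripper opens to 85 mm and grips with 20 to 120 N. Pads are 22 mm wide; open, the fingers measure 114 mm over their backs; the gripper's body (76 mm by 85 mm) begins 54 mm behind the grasp point. The pads swing forward as they close: fully open they stand 13 mm farther back than shut.
Start: joints at [-89.055, 21.807, 74.336, -0, 83.858, -12.336], TCP at [0.126, -0.535, 0.25] pointing down, gripper open.
Joint ranges: [-178.18, 178.18], [-50.72, 133.34], [12.68, 142.11], [-81.47, 261.47], [9.98, 163.14], [-165.26, 165.26]. Speed limits (degrees/s): [136.94, 136.94, 180, 180, 180, 180].

INTERFACE

Orientations are given as a 3x3 rotation matrix whose columns are the frame's x, y, z axes.
In Python, from rig import env, cams, order gives the robot as it stands.
- The arm moves only by the tool step_arm, never from a script. Its argument "steps" is a list of rows, each an object with "xyz": the shift along the tool's x, y, z normalised to -1 to 1, where 1 is 0.04 m, a list of three; "turn": the turn, a rotation vector about the tool's x, y, z normalised to -1 to 1, where 1 is 0.08 rad, a list of three; "gripper": the gripper command: -1 is shut, 1 is fully open, values between are in proportion. A call has 1 to 20 rows; each row shifts and turns the commanded pose from where the row before left it, along the tool's axes as they then stand; what a row does not reach is not made up. A row lasts 1/12 s, in which the tool goes at most 41.7 mm and 7.16 degrees, less where a joint would pass 70% of its speed; a pose out of reach is approached as far as the arm can. A call with a number of a shift or a turn outside -1 to 1 is refused whole. A call with a gripper value outside its range is refused whole. The fingers move at their own pace and stop on an object; "squeeze" is the grip in N (left out, the last holds). Time passes only in rows, so rows that do not move let the fingers close. It gives the time, the measured TCP pose, the force and the opening at its end, in the units of the state.
- env.observe(): the state, without advancing time (a new reading comes with each control period).
- cams.get_image(name): name is "side" or "top" or "wrist"; returns (picture, depth): 420x560x3 uint8, red, green, blue; 420x560 float32, m along the optical axis (not along the pixel's ray), 0 where there is no reading.
- cams.camera_info(name): a dict with "fx", "fy", "cx", "cy" (pixels), "k1" (the pictures are not rectified: a ray, as slopes to the right and down, at radius r is drawn at 1 + k1 r^2 times it, then the intrinsics apply), "extrinsics" (4x4, takes a point from camera to world coordinates). Camera axes: x right, y down, z forward; pixel columns grow to the right and rows downward; lengths in m; the calibration is good to about 2 mm. A picture is of the moment at which its call begins: read the wrist's pose just before it. camera_info takes no time and is no camera call; for the wrist camera it gives the pose at the moment of the call.
- order.close_job(): hands the job in, once; it reports no verdict.
The state is a dict: "time_s": time; "q": joint angles; "qvel": joint speeds; "joint_efforts": joint torques, N m; "position": TCP position; "tool_rot": TCP orientation; "ft_force": force on the tool from outside, world axes, zero at the start; "wrist_torque": the same for the moment, N m; "grip_width": finger opening in m.
Only numpy, scipy, OpenCV 4.12 (cv2) and the standard library are available. Lean on these libraries where they do the work, as an engineer would, in place of code of your own. Each camera call takes 0.05 s, during which the arm holds its last target. There are 200 camera calls.

TASK

Load and start the little jar mill without picking the jar up: with the fingertips, slowly push the steel milling jar that lies on the worktop so that it rolls up the mill's loading ramp, over the first roller and on to the stop bar, so that it drops into its seat between the two rollers; stay behind it all the way up, so that it never rolls loose on the ramp. Then push the wire guard, which leans back open, over until it lies shut above the jar, and press the black start button on the drive housing fully in and let it go. Leave the other things on the bench as they stand.

Things in the scene. Friction and masses are not known exactly. Their poses are not given: they have to be found in the camera images.
- jar: Steel milling jar, a closed cylinder 68 mm in diameter, 110 mm long, with two rubber bands and a knurled lid end, about 0.6 kg, smooth (friction 0.4), lying 40 to 85 mm short of the ramp's foot, not quite square to it; pushed off its middle it swings aside. Origin: centre of the cylinder, 34 mm above what it lies on. Its x axis is the cylinder's axis; it rolls freely, so its y and z turn.
- jar_mill: Jar mill, fixed to the worktop. Origin: on the worktop under the middle of the seat. y: level direction in which the jar is rolled in; x: along the rollers to the drive housing; z up. In mm: cheeks 50 high at x = -72 and 72; guard posts 124 high at x = -72 and 72, y = 43 to 79; drive housing, a white box x = 80 to 164, y = -50 to 70, 86 high. All points below are in this frame.
- ramp: Loading ramp, part of the mill, 216 mm long in plan, 10 degrees. Origin: middle of its foot, flush with the worktop, at the mill's x = 0, y = -258 mm; its y axis runs up the surface (219 mm to its top edge, at the mill's y = -42, 38 mm high). 122 mm wide between side flanges 11 mm high; turned-out ears 14 mm high flank the foot out to the mill's y = -305 mm.
- front_roller_top (a point): Middle of the top of the front roller: x = 0, y = -26, 40 mm high. Both rubber rollers are 28 mm in diameter, lie along x from -66 to 66 at y = -26 and y = 26, axes 26 mm high, and turn easily. The jar's centre is 74 mm high when straight above this point; pushed past it, the jar drops into the seat by itself.
- seat (a point): Where the centre of the seated jar belongs: x = 0, y = 0, 66 mm high; there it rests on both rollers, 3 to 4 mm short of the stop bar.
- stop_bar (a point): Middle of the stop bar, a fixed round bar 10 mm thick along x behind the rollers, at y = 42, 68 mm high. It keeps the jar from being pushed out over the back roller.
- guard (a joint): Hinge of the wire guard, rad: 0 = shut (level above the jar), 1.57 = upright, 1.95 = leaning back open against its stop, as it starts. Hinge line along x at y = 64, 114 mm high; bow 128 mm wide, 112 mm from hinge to outer bar. It leans back by its weight; about 1 N on the bar moves it; pushed some 0.1 rad past upright towards the jar it sinks shut by itself in one to three seconds.
- guard_bar (a point): Middle of the guard's outer bar (round steel, 7 mm thick, along x). When open it is about 218 mm above the worktop at y = 105 mm, and is pushed from behind towards -y. It moves with the guard.
- start_button (a joint): Travel of the start button, m: 0 = out, 0.006 = fully in. It springs back; fully in takes 5 N, straight down.
- start_button_top (a point): Centre of the top face of the start button (round, black, 28 mm in diameter in a steel collar) on the drive housing: x = 126, y = -18, 104 mm high. Moves down with the button.
- ring_sieve_0: Bystander, to be left alone: ring sieve of a mill, grey, 83 mm across, 36 mm high, standing behind the ramp. Origin: centre of its underside.
- rotor_spare: Bystander, to be left alone: toothed steel rotor, 65 mm across, 40 mm high, standing behind the ramp. Origin: centre of its underside.
- press_plunger: Bystander, to be left alone: short round steel plunger with a wider head, 39 mm across and high, standing behind the ramp. Origin: centre of its underside.
- vial_2: Bystander, to be left alone: glass vial with a black cap, 27 mm across, 62 mm high, in front of the ramp (robot's side). Origin: centre of its underside.
- pellet_cup_0: Bystander, to be left alone: shallow aluminium cup, 38 mm across, 10 mm high, in front of the ramp (robot's side). Origin: centre of its underside.
- pellet_cup_1: Bystander, to be left alone: shallow aluminium cup, 38 mm across, 10 mm high, in front of the ramp (robot's side). Origin: centre of its underside.
- beaker: Bystander, to be left alone: glass beaker, 58 mm across, 79 mm high, standing beyond the mill. Origin: centre of its underside.

How it is judged (in metres and radians):
On the way, in this order (a step that is already met when the one before it is completed fails the run):
1. the jar has been rolled up and rests in its seat between the two rollers, the guard still open (y of jar in the frame of jar_mill between -0.006 and 0.006 m and z of jar in the frame of jar_mill between 0.061 and 0.071 m and x of jar in the frame of jar_mill between -0.016 and 0.016 m and angle between the x axis of jar and the x axis of jar_mill, either way round below 0.08 rad and linear speed of jar below 0.03 m/s and value of joint guard above 1.6 rad), for 0.2 s.
2. the guard is shut over the seated jar (y of jar in the frame of jar_mill between -0.006 and 0.006 m and z of jar in the frame of jar_mill between 0.061 and 0.071 m and x of jar in the frame of jar_mill between -0.016 and 0.016 m and angle between the x axis of jar and the x axis of jar_mill, either way round below 0.08 rad and value of joint guard below 0.06 rad), for 0.2 s.
3. the start button is pressed fully in (all of step 2 and value of joint start_button above 0.005 m), for 0.05 s.
At the end, for the whole second after the job is handed in: The jar rests still between the rollers (centre within 6 mm of the seat's middle across them, 16 mm along them, 61 to 71 mm up, axis within 0.08 rad), the guard is shut (below 0.06 rad) and the start button, once pressed in at least 5 mm, is out again (below 2 mm) (all of step 2 and value of joint start_button below 0.002 m and linear speed of jar below 0.02 m/s and angular speed of jar below 0.5 rad/s); the robot touches nothing.
It fails at once if the jar rolls loose on the ramp (past its first 40 mm): faster than 0.2 m/s with nothing of the robot touching it (y of jar in the frame of ramp between 0.04 and 0.21 m and z of jar in the frame of ramp between 0 and 0.06 m and linear speed of jar above 0.2 m/s and contact force between each of the fingers, the arm and jar below 0.05 N).
It fails at once if the jar is lifted: off the ramp by more than 15 mm, off the worktop before the ramp by more than 25 mm, or its centre more than 12 mm higher than in passing over the front roller ((y of jar in the frame of ramp between 0.01 and 0.2 m and z of jar in the frame of ramp above 0.049 m) or (y of jar in the frame of jar_mill below -0.27 m and z of jar in the frame of jar_mill above 0.059 m) or z of jar in the frame of jar_mill above 0.086 m).
It fails at once if one of the other things on the bench is moved by more than 20 mm (distance of any of ring_sieve_0, rotor_spare, press_plunger, vial_2, pellet_cup_0, pellet_cup_1, beaker from where it was at the start of the episode above 0.02 m).
It also fails if it takes over 64 s, if anything falls off the work surface, if the arm or the gripper's body presses on something with over 40 N, if the wrist force passes 120 N, or if a joint passes its speed limit or range.

## Working session

There is one attempt and no reset: what is moved stays moved. The work goes in short steps, Python scripts to look and compute and a tool call to move; the robot and the scene stay as the last step left them, time stands still between calls to the robot, and variables do not carry over. Pictures are saved under pics/ and viewed, about 8 in all and at most 12, crops included, and the job is handed in when it is done.

Besides the shell and the picture viewer there is one more tool, called after "Call:" by a JSON object that holds its "api" and its "payload". step_arm: Moves the arm, as the interface text tells. Scaled input: -1 to 1 covers 0.04 m each way for a shift and 0.08 rad each way for a turn. Its arguments: {"type":"object","properties":{"steps":{"type":"array"},"squeeze":{"type":"number"}},"required":["steps"]}

```bash
mkdir -p pics
python3 - <<'E'
from rig import env,cams
import cv2,numpy as np
s=env.observe();print(s['time_s'],s['position'],s['tool_rot'],s['grip_width'])
for n in['top','side']:
    im,d=cams.get_image(n);cv2.imwrite(f'pics/{n}0.png',im[:,:,::-1]);np.save(f'{n}0.npy',d)
    i=cams.camera_info(n);print(n,i)
E
```

```text
0.0 [ 0.12634113 -0.53503069  0.24968659] [[ 2.29684822e-01 -9.73265062e-01  2.62559352e-05]
 [-9.73263999e-01 -2.29684532e-01  1.48446665e-03]
 [-1.43874895e-03 -3.66513416e-04 -9.99998898e-01]] 0.08555580177406688
top {'fx': 489.1252393995797, 'fy': 489.1252393995797, 'cx': 270.0829212358086, 'cy': 213.8476239772663, 'k1': 0.0027840380399130216, 'extrinsics': array([[ 7.87558234e-02, -9.73656169e-01,  2.13988748e-01,
         3.86930023e-01],
       [-9.96893924e-01, -7.69537850e-02,  1.67516953e-02,
        -4.99666808e-02],
       [ 1.56852682e-04, -2.14643376e-01, -9.76692478e-01,
         1.05419197e+00],
       [ 0.00000000e+00,  0.00000000e+00,  0.00000000e+00,
         1.00000000e+00]])}
side {'fx': 475.9957832209117, 'fy': 475.9957832209117, 'cx': 283.55819470566456, 'cy': 206.99156921972713, 'k1': -0.1420197177812992, 'extrinsics': array([[-0.99381218, -0.05157741,  0.09837233,  0.49273893],
       [-0.10859266,  0.63731316, -0.76291518,  0.65883326],
       [-0.02334479, -0.76887691, -0.63897051,  0.66336826],
       [ 0.        ,  0.        ,  0.        ,  1.        ]])}
```

View pics/top0.png

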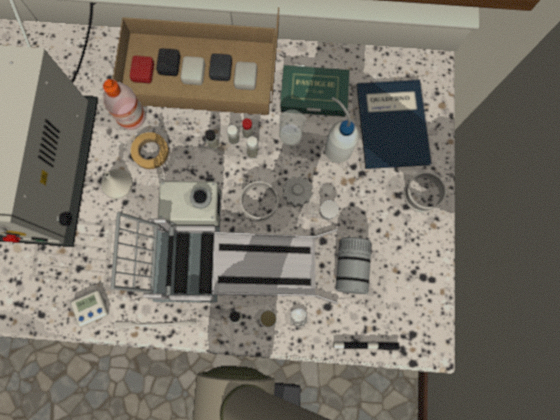

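View pics/side0.png

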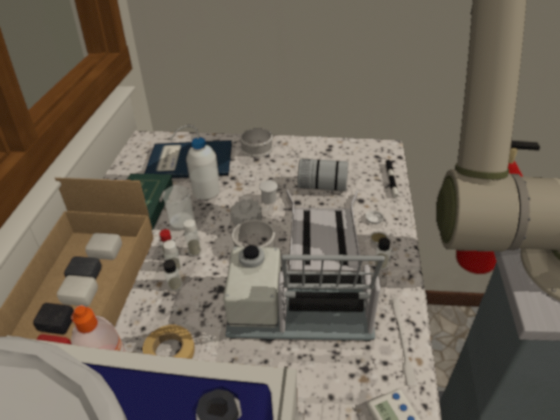

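The top view shows the jar at about (353,265), the ramp foot at about u=313, the ramp edges at v≈235 and 293, the housing at (188,200) with its button at (200,197), and the open guard at u 115–165. Mill +y is roughly world +y, to the left in the image.

```bash
cat > h.py <<'E'
import numpy as np,cv2
from rig import env,cams
def cloud(n,d):
    i=cams.camera_info(n);v,u=np.mgrid[:420,:560]
    K=np.array([[i['fx'],0,i['cx']],[0,i['fy'],i['cy']],[0,0,1]])
    p=cv2.undistortPoints(np.stack([u,v],-1).reshape(-1,1,2).astype(float),K,np.array([i['k1'],0,0,0])).reshape(420,560,2)
    P=np.dstack([p*d[...,None],d]);E=i['extrinsics'];P=P@E[:3,:3].T+E[:3,3];P[d==0]=np.nan
    return P
def proj(n,X):
    i=cams.camera_info(n);E=np.linalg.inv(i['extrinsics']);K=np.array([[i['fx'],0,i['cx']],[0,i['fy'],i['cy']],[0,0,1]])
    r=cv2.Rodrigues(E[:3,:3])[0]
    return cv2.projectPoints(np.array(X,float),r,E[:3,3],K,np.array([i['k1'],0,0,0]))[0].reshape(-1,2)
def rect(q): 
    r=cv2.minAreaRect(q.astype(np.float32)*1000);return np.round(r[0],1),np.round(r[1],1),round(r[2],2)
def jar(P,lo=0.045,hi=0.09,box=None):
    X=P.reshape(-1,3);m=(X[:,2]>lo)&(X[:,2]<hi)
    m&=(X[:,0]>box[0])&(X[:,0]<box[1])&(X[:,1]>box[2])&(X[:,1]<box[3])
    return X[m]
E
python3 - <<'E'
from h import *
d=np.load('top0.npy');P=cloud('top',d)
for u,v in[(353,265),(353,245),(353,285),(330,300),(300,265),(230,265),(185,265),(205,265),(170,215),(200,197),(125,265)]:print(u,v,np.round(P[v,u],4))
im=cv2.imread('pics/top0.png')
def reg(u0,u1,v0,v1,lo,hi):
    Q=P[v0:v1,u0:u1].reshape(-1,3);Q=Q[(Q[:,2]>lo)&(Q[:,2]<hi)];return Q
J=reg(328,380,230,300,.02,.09);print('jar',len(J),J[:,2].max(),rect(J[:,:2]),rect(J[J[:,2]>.055][:,:2]))
H=reg(150,225,170,235,.081,.091);print('housing',len(H),np.median(H[:,2]),rect(H[:,:2]))
B=reg(185,212,183,212,.099,.112);print('button',len(B),B[:,:3].mean(0),rect(B[:,:2]))
R=reg(214,316,238,292,-.01,.06);A=np.c_[R[:,:2],np.ones(len(R))];c=np.linalg.lstsq(A,R[:,2],rcond=None)[0];print('ramp plane',c,np.degrees(np.arctan(np.hypot(c[0],c[1]))),np.degrees(np.arctan2(c[1],c[0])))
G=reg(105,160,205,300,.19,.24);print('guardbar',len(G),rect(G[:,:2]),G[:,2].mean())
E
```

```text
353 265 [ 0.5108 -0.2081  0.0681]
353 245 [ 0.5518 -0.2067  0.0666]
353 285 [ 0.4708 -0.2098  0.0685]
330 300 [ 0.4406 -0.1723  0.0106]
300 265 [ 0.5099 -0.1049  0.0039]
230 265 [0.4947 0.0421 0.036 ]
185 265 [0.4872 0.1355 0.0365]
205 265 [0.4898 0.093  0.0433]
170 215 [0.5811 0.169  0.084 ]
200 197 [0.617  0.108  0.1103]
125 265 [0.4806 0.2709 0.0006]
jar 1806 0.07262548507029087 (array([ 514.7, -214.2]), array([ 68. , 110.6]), 88.51) (array([ 514.8, -214.1]), array([ 56.8, 110.4]), 88.47)
housing 1894 0.08595163452415017 (array([609.4, 136.5]), array([ 93.7, 120. ]), 5.16)
button 209 [0.61922742 0.10870787 0.10553926] (array([619.6, 109.6]), array([40.1, 38.8]), 80.33)
ramp plane [-0.01278141  0.17533868  0.03106655] 9.97093169262904 94.16923421055988
guardbar 498 (array([487.7, 218.8]), array([135.,  18.]), 4.04) 0.2149554983102391
```

Run:
```python
from h import *
from scipy.optimize import least_squares
d=np.load('top0.npy');P=cloud('top',d)
yaw=np.radians(4.15);o=np.array([.494,.116])
X=P[150:330,95:400].reshape(-1,3)
def m(X,o=o):
    c,s=np.cos(yaw),np.sin(yaw);q=X[:,:2]-o;return np.c_[q[:,0]*c+q[:,1]*s,-q[:,0]*s+q[:,1]*c,X[:,2]]
M=m(X);h=M[:,2]-np.clip((M[:,1]+.258)*np.tan(np.radians(10)),0,.04)
f=(M[:,1]>-.24)&(M[:,1]<-.06)&(abs(M[:,0])<.08)&(h>.006)&(h<.02)
for s in(-1,1):
    t=f&(M[:,0]*s>0);print('flange',s,t.sum(),np.percentile(M[t,0],[5,50,95]))
for lo,hi in((-.042,-.01),(.01,.042)):
    r=(abs(M[:,0])<.05)&(M[:,1]>lo)&(M[:,1]<hi)&(M[:,2]>.036)&(M[:,2]<.05);print('roller',r.sum(),np.percentile(M[r,1],[5,50,95]),np.percentile(M[r,2],95))
hs=(M[:,0]>.07)&(M[:,2]>.082)&(M[:,2]<.09)&(abs(M[:,1])<.1);print('housing',np.percentile(M[hs,0],[1,99]),np.percentile(M[hs,1],[1,99]))
b=(M[:,0]>.1)&(M[:,0]<.15)&(M[:,1]>-.045)&(M[:,1]<.01)&(M[:,2]>.100)&(M[:,2]<.112);print('button',M[b].mean(0))
j=(M[:,1]<-.28)&(M[:,1]>-.38)&(M[:,2]>.02)&(abs(M[:,0])<.08);print('jar',(M[j].max(0)+M[j].min(0))/2,rect(M[j,:2]))
```

```text
flange -1 138 [-0.06435031 -0.06258597 -0.06081101]
flange 1 143 [0.06062513 0.06206013 0.06379664]
roller 497 [-0.04109491 -0.02470779 -0.01395682] 0.042051644883567316
roller 415 [0.01967505 0.02813464 0.03738829] 0.04239346179545322
housing [0.08153487 0.16257856] [-0.04607323  0.06973262]
button [ 0.12507835 -0.01625558  0.10667856]
jar [-0.00326062 -0.33028546  0.04643461] (array([  -3.3, -330.8]), array([ 68. , 110.6]), 84.36)
```

Call:
{"api": "step_arm", "payload": {"steps": [{"xyz": [0.6,-1,0],"turn": [0,0,-1],"gripper": 0.4},{"xyz": [0.6,-1,0],"turn": [0,0,-1],"gripper": 0.4},{"xyz": [0.6,-1,0],"turn": [0,0,-1],"gripper": 0.4},{"xyz": [0.6,-1,0],"turn": [0,0,-1],"gripper": 0.4}]}}

```text
time_s: 0.43
position: [0.291, -0.5667, 0.2497]
tool_rot: [[0.527, -0.85, -0.0], [-0.85, -0.527, 0.001], [-0.001, -0.0, -1.0]]
ft_force: [-0.3, -1.6, 0.3]
grip_width: 0.0597
```

Call:
{"api": "step_arm", "payload": {"steps": [{"xyz": [0,0,0],"turn": [0,0,-1],"gripper": 0.4},{"xyz": [0,0,0],"turn": [0,0,-1],"gripper": 0.4},{"xyz": [0,0,0],"turn": [0,0,-1],"gripper": 0.4},{"xyz": [0,0,0],"turn": [0,0,-1],"gripper": 0.4},{"xyz": [0,0,0],"turn": [0,0,-1],"gripper": 0.4},{"xyz": [0,0,0],"turn": [0,0,-1],"gripper": 0.4},{"xyz": [0,0,0],"turn": [0,0,-1],"gripper": 0.4},{"xyz": [0,0,0],"turn": [0,0,-1],"gripper": 0.4},{"xyz": [0,0,0],"turn": [0,0,-1],"gripper": 0.4},{"xyz": [0,0,0],"turn": [0,0,-1],"gripper": 0.4},{"xyz": [0,0,0],"turn": [0,0,-1],"gripper": 0.4},{"xyz": [0,0,0],"turn": [0,0,-1],"gripper": 0.4},{"xyz": [0,0,0],"turn": [0,0,-1],"gripper": 0.4},{"xyz": [0,0,0],"turn": [0,0,-0.6],"gripper": 0.4},{"xyz": [0,0,0],"turn": [0,0,0],"gripper": 0.4},{"xyz": [0,0,0],"turn": [0,0,0],"gripper": 0.4}]}}

```text
time_s: 1.77
position: [0.2894, -0.5663, 0.25]
tool_rot: [[0.998, 0.067, -0.0], [0.067, -0.998, 0.001], [-0.0, -0.001, -1.0]]
ft_force: [0.4, -0.5, 0.4]
grip_width: 0.06
```

Call:
{"api": "step_arm", "payload": {"steps": [{"xyz": [0.79,-0.845,0.3],"turn": [0,0,-0.07],"gripper": 0.4},{"xyz": [0.79,-0.845,0.3],"turn": [0,0,0],"gripper": 0.4},{"xyz": [0.79,-0.845,0.3],"turn": [0,0,0],"gripper": 0.4},{"xyz": [0.79,-0.845,0.3],"turn": [0,0,0],"gripper": 0.4},{"xyz": [0.79,-0.845,0.3],"turn": [0,0,0],"gripper": 0.4},{"xyz": [0.79,-0.845,0.3],"turn": [0,0,0],"gripper": 0.4},{"xyz": [0.79,-0.845,0.3],"turn": [0,0,0],"gripper": 0.4},{"xyz": [0.79,-0.845,0.3],"turn": [0,0,0],"gripper": 0.4},{"xyz": [0,0,0.5],"turn": [0,0,0],"gripper": 0.4},{"xyz": [0,0,0.5],"turn": [0,0,0],"gripper": 0.4},{"xyz": [0,0,0.5],"turn": [0,0,0],"gripper": 0.4},{"xyz": [0,0,0],"turn": [0,0,0],"gripper": 0.4},{"xyz": [0,0,0],"turn": [0,0,0],"gripper": 0.4}]}}

```text
time_s: 2.85
position: [0.4916, -0.315, 0.1063]
tool_rot: [[0.997, 0.073, -0.001], [0.073, -0.997, 0.001], [-0.001, -0.001, -1.0]]
ft_force: [0.8, 0.1, -0.5]
grip_width: 0.06
```

```bash
cat >> h.py <<'E'
O=np.array([.494,.117]);YAW=np.radians(4.15)
def mill(X):
    X=np.atleast_2d(X);c,s=np.cos(YAW),np.sin(YAW);q=X[:,:2]-O;return np.c_[q[:,0]*c+q[:,1]*s,-q[:,0]*s+q[:,1]*c,X[:,2]]
E
python3 - <<'E'
from h import *
s=env.observe();print(s['position'],mill(s['position']),np.degrees(np.arctan2(*s['tool_rot'][[1,0],0])))
im,d=cams.get_image('side');cv2.imwrite('pics/side1.png',cv2.resize(im[100:350,200:460,::-1],None,fx=2.3,fy=2.3))
E
```

```text
[ 0.4915824  -0.31495244  0.10632398] [[-0.03367073 -0.4306449   0.10632398]] 4.214779104854279
```

View pics/side1.png

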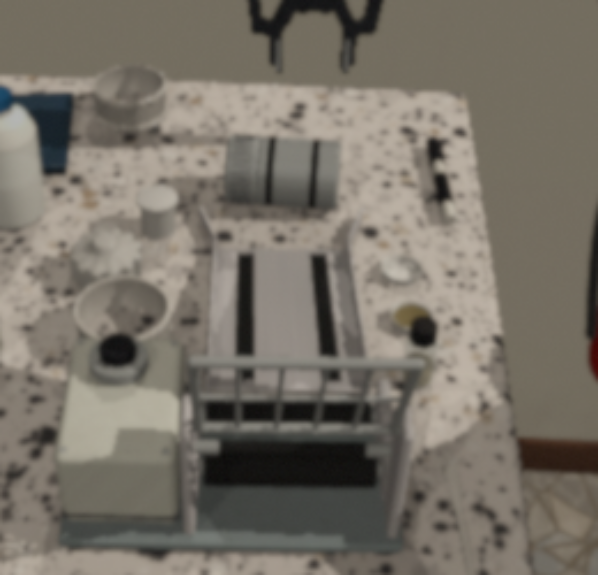

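The gripper is behind the jar and the rows were too fast, leaving it short of its target. The jar lies undisturbed. I'll correct and go down.

Call:
{"api": "step_arm", "payload": {"steps": [{"xyz": [0.21,-0.21,0.1],"turn": [0,0,0],"gripper": 0.4},{"xyz": [0.21,-0.21,0.3],"turn": [0,0,0],"gripper": 0.4},{"xyz": [0.21,-0.21,0.3],"turn": [0,0,0],"gripper": 0.4},{"xyz": [0.21,-0.21,0.3],"turn": [0,0,0],"gripper": 0.4},{"xyz": [0,0,0.4],"turn": [0,0,0],"gripper": 0.4},{"xyz": [0,0,0.4],"turn": [0,0,0],"gripper": 0.4},{"xyz": [0,0,0],"turn": [0,0,0],"gripper": 0.4},{"xyz": [0,0,0],"turn": [0,0,0],"gripper": 0.4}]}}

```text
time_s: 3.57
position: [0.5228, -0.278, 0.0335]
tool_rot: [[0.997, 0.075, -0.002], [0.075, -0.997, 0.002], [-0.002, -0.002, -1.0]]
ft_force: [-0.4, 0.4, 1.2]
grip_width: 0.0601
```

```bash
cat > st.py <<'E'
from h import *
import sys
s=env.observe();print(s['time_s'],'tcp mill',np.round(mill(s['position'])[0],4),'yaw',np.degrees(np.arctan2(*s['tool_rot'][[1,0],0])),'F',np.round(s['ft_force'],2))
if len(sys.argv)>1:
    im,d=cams.get_image('top');cv2.imwrite('pics/'+sys.argv[1]+'.png',im[:,:,::-1]);np.save('d.npy',d)
E
python3 st.py
```

```text
3.5667 tcp mill [ 2.000e-04 -3.961e-01  3.350e-02] yaw 4.315259363168465 F [-0.42  0.43  1.24]
```

Call:
{"api": "step_arm", "payload": {"steps": [{"xyz": [0,-0.08,0],"turn": [0,0,0.01],"gripper": 0.4},{"xyz": [0,-0.08,0],"turn": [0,0,0.01],"gripper": 0.4},{"xyz": [0,-0.08,0],"turn": [0,0,0],"gripper": 0.4},{"xyz": [0,-0.08,0],"turn": [0,0,0],"gripper": 0.4},{"xyz": [0,-0.06,0],"turn": [0,0,0],"gripper": 0.4},{"xyz": [0,-0.06,0],"turn": [0,0,0],"gripper": 0.4},{"xyz": [0,-0.06,0],"turn": [0,0,0],"gripper": 0.4},{"xyz": [0,-0.06,0],"turn": [0,0,0],"gripper": 0.4},{"xyz": [0,-0.06,0],"turn": [0,0,0],"gripper": 0.4},{"xyz": [0,-0.06,0],"turn": [0,0,0],"gripper": 0.4},{"xyz": [0,-0.06,0],"turn": [0,0,0],"gripper": 0.4},{"xyz": [0,-0.06,0],"turn": [0,0,0],"gripper": 0.4},{"xyz": [0,-0.06,0],"turn": [0,0,0],"gripper": 0.4},{"xyz": [0,-0.06,0],"turn": [0,0,0],"gripper": 0.4},{"xyz": [0,-0.06,0],"turn": [0,0,0],"gripper": 0.4},{"xyz": [0,-0.06,0],"turn": [0,0,0],"gripper": 0.4}]}}

```text
time_s: 4.9
position: [0.5197, -0.2373, 0.0346]
tool_rot: [[0.997, 0.073, -0.0], [0.073, -0.997, 0.0], [-0.0, -0.0, -1.0]]
ft_force: [0.0, 0.8, 0.4]
grip_width: 0.0593
```

```bash
python3 st.py t2
cat > jr.py <<'E'
from h import *
s=env.observe();t=mill(s['position'])[0]
M=mill(cloud('top',np.load('d.npy')).reshape(-1,3));y=t[1]+.045
# lower band of jar in front of fingers
j=(M[:,1]>y-.004)&(M[:,1]<y+.045)&(abs(M[:,0])<.075)&(M[:,2]>t[2]-.010)&(M[:,2]<t[2]+.042)
Q=M[j];print(len(Q),'min',Q.min(0).round(4),'max',Q.max(0).round(4),rect(Q[:,:2]))
E
python3 jr.py
```

```text
4.9 tcp mill [-0.     -0.3553  0.0346] yaw 4.180090074151912 F [0.03 0.77 0.37]
404 min [-0.0124 -0.3132  0.0337] max [ 0.0563 -0.2718  0.0718] (array([  20.3, -292.7]), array([35.8, 69.5]), 83.77)
```

View pics/t2.png

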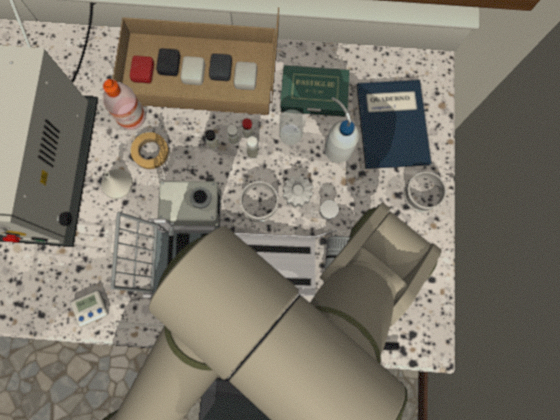

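The arm hides the jar from the top camera, so I'll fit the cylinder from side-camera depth.

```bash
cat > jr.py <<'E'
from h import *
from scipy.optimize import least_squares
import sys
s=env.observe();t=mill(s['position'])[0];print('t',round(s['time_s'],2),'tcp',t.round(4),'yaw',np.degrees(np.arctan2(*s['tool_rot'][[1,0],0])).round(2),'F',np.round(s['ft_force'],1))
im,d=cams.get_image('side')
if len(sys.argv)>1:cv2.imwrite('pics/'+sys.argv[1]+'.png',im[:,:,::-1])
M=mill(cloud('side',d).reshape(-1,3));y=t[1]+.045;z=t[2]
Q=M[(M[:,1]>y-.03)&(M[:,1]<y+.055)&(abs(M[:,0])<.075)&(M[:,2]>z-.02)&(M[:,2]<z+.042)]
def res(p,Q=Q):
    n=Q[:,1]-p[0]-p[1]*Q[:,0];return np.hypot(n*np.cos(p[1]),Q[:,2]-p[2])-.034
best=None
for dy in(-.01,0,.01,.02):
    r=least_squares(res,[y+dy,0,z],loss='soft_l1',f_scale=.002)
    if best is None or r.cost<best.cost:best=r
p=best.x;k=abs(res(p))<.004
print('jar y',p[0].round(4),'z',p[2].round(4),'tilt deg',np.degrees(p[1]).round(2),'n',k.sum(),len(Q),'x',np.percentile(Q[k,0],[1,99]).round(4),'gap',(p[0]-t[1]-.045).round(4))
E
python3 jr.py
```

```text
t 4.95 tcp [-1.000e-04 -3.548e-01  3.460e-02] yaw 4.2 F [-0.1 -0.3 -0. ]
jar y -0.3058 z 0.0329 tilt deg -6.3 n 1476 1514 x [-0.0525  0.054 ] gap 0.004
```

Call:
{"api": "step_arm", "payload": {"steps": [{"xyz": [0,-0.05,0.02],"turn": [0,0,0],"gripper": 0.4},{"xyz": [0,-0.05,0.02],"turn": [0,0,0],"gripper": 0.4},{"xyz": [0,-0.05,0],"turn": [0,0,0],"gripper": 0.4},{"xyz": [0,-0.05,0],"turn": [0,0,0],"gripper": 0.4},{"xyz": [0,-0.05,0],"turn": [0,0,0],"gripper": 0.4},{"xyz": [0,-0.05,0],"turn": [0,0,0],"gripper": 0.4},{"xyz": [0,-0.05,0],"turn": [0,0,0],"gripper": 0.4},{"xyz": [0,-0.05,0],"turn": [0,0,0],"gripper": 0.4},{"xyz": [0,-0.05,0],"turn": [0,0,0],"gripper": 0.4},{"xyz": [0,-0.05,0],"turn": [0,0,0],"gripper": 0.4}]}}

```text
time_s: 5.83
position: [0.5182, -0.2174, 0.033]
tool_rot: [[0.997, 0.073, -0.0], [0.073, -0.997, -0.0], [-0.0, 0.0, -1.0]]
ft_force: [-0.5, -0.4, -0.2]
grip_width: 0.0596
```

```bash
python3 jr.py
```

```text
t 5.83 tcp [-0.     -0.3353  0.033 ] yaw 4.18 F [-0.5 -0.4 -0.2]
jar y -0.2876 z 0.0329 tilt deg -6.86 n 1512 1564 x [-0.0505  0.0573] gap 0.0027
```

Call:
{"api": "step_arm", "payload": {"steps": [{"xyz": [0,0,0],"turn": [0,0,0],"gripper": 0.4},{"xyz": [0,0,0],"turn": [0,0,0],"gripper": 0.4},{"xyz": [0,0,0],"turn": [0,0,0],"gripper": 0.4},{"xyz": [0,0,0],"turn": [0,0,0],"gripper": 0.4}]}}

```text
time_s: 6.22
position: [0.5182, -0.2177, 0.0331]
tool_rot: [[0.997, 0.073, 0.0], [0.073, -0.997, -0.0], [0.0, 0.0, -1.0]]
ft_force: [0.2, -0.1, 0.2]
grip_width: 0.0602
```

```bash
python3 jr.py
```

```text
t 6.22 tcp [-0.     -0.3356  0.0331] yaw 4.17 F [ 0.2 -0.1  0.2]
jar y -0.284 z 0.033 tilt deg -6.68 n 1521 1569 x [-0.0502  0.0573] gap 0.0066
```

Call:
{"api": "step_arm", "payload": {"steps": [{"xyz": [0,0,-0.8],"turn": [0,0,0],"gripper": 0.7},{"xyz": [0,0,-0.8],"turn": [0,0,0.5],"gripper": 1},{"xyz": [0,-0.35,-0.4],"turn": [0,0,0],"gripper": 1},{"xyz": [0.08,-0.5,0],"turn": [0,0,0],"gripper": 1},{"xyz": [0,-0.5,0],"turn": [0,0,0.1],"gripper": 1},{"xyz": [0,0,0],"turn": [0,0,1],"gripper": 1},{"xyz": [0,0,0],"turn": [0,0,1],"gripper": 1},{"xyz": [0,0,0],"turn": [0,0,1],"gripper": 1},{"xyz": [0,0,0],"turn": [0,0,1],"gripper": 1},{"xyz": [0,0,0],"turn": [0,0,1],"gripper": 1},{"xyz": [0,0,0],"turn": [0,0,1],"gripper": 1},{"xyz": [0,0,0],"turn": [0,0,1],"gripper": 1},{"xyz": [0,0,0],"turn": [0,0,1],"gripper": 1},{"xyz": [0,0,0],"turn": [0,0,1],"gripper": 1},{"xyz": [0,0,0],"turn": [0,0,1],"gripper": 1},{"xyz": [0,0,0],"turn": [0,0,1],"gripper": 1},{"xyz": [0,0,0],"turn": [0,0,1],"gripper": 1},{"xyz": [0,0,0],"turn": [0,0,1],"gripper": 1},{"xyz": [0,0,0],"turn": [0,0,1],"gripper": 1},{"xyz": [0,0,0],"turn": [0,0,1],"gripper": 1}]}}

```text
time_s: 7.93
position: [0.5196, -0.1636, 0.113]
tool_rot: [[0.382, -0.924, -0.0], [-0.924, -0.382, 0.0], [-0.0, 0.0, -1.0]]
ft_force: [0.5, 0.1, -1.0]
grip_width: 0.0852
```

Call:
{"api": "step_arm", "payload": {"steps": [{"xyz": [0,0,0],"turn": [0,0,1],"gripper": 1},{"xyz": [0,0,0],"turn": [0,0,1],"gripper": 1},{"xyz": [0,0,0],"turn": [0,0,1],"gripper": 1},{"xyz": [0,0,0],"turn": [0,0,1],"gripper": 1},{"xyz": [0,0,0],"turn": [0,0,0],"gripper": 1}]}}

```text
time_s: 8.35
position: [0.5196, -0.1636, 0.113]
tool_rot: [[0.073, -0.997, -0.0], [-0.997, -0.073, 0.0], [-0.0, 0.0, -1.0]]
ft_force: [0.0, 0.7, 0.1]
grip_width: 0.085
```

```bash
sed -i 's/^M=mill(cloud(.side/y0=float(sys.argv[2]) if len(sys.argv)>2 else None\n&/; s/z=t\[2\]$/z=t[2]\nif y0:y,z=y0,.034/' jr.py; python3 jr.py s3 -.281
```

```text
t 8.35 tcp [ 0.0052 -0.2817  0.113 ] yaw -85.82 F [0.  0.7 0.1]
jar y -0.284 z 0.033 tilt deg -6.54 n 1501 1540 x [-0.0503  0.0572] gap -0.0473
```

Call:
{"api": "step_arm", "payload": {"squeeze": 20, "steps": [{"xyz": [0.06,0.05,0.5],"turn": [0,0,0],"gripper": 1},{"xyz": [0,0,0.5],"turn": [0,0,0],"gripper": 1},{"xyz": [0,0,0.5],"turn": [0,0,0],"gripper": 1},{"xyz": [0,0,0.48],"turn": [0,0,0],"gripper": 1},{"xyz": [0,0,0],"turn": [0,0,0],"gripper": 1},{"xyz": [0,0,0],"turn": [0,0,0],"gripper": 0.8},{"xyz": [0,0,0],"turn": [0,0,0],"gripper": 0.7},{"xyz": [0,0,0],"turn": [0,0,0],"gripper": 0.62},{"xyz": [0,0,0],"turn": [0,0,0],"gripper": 0.55},{"xyz": [0,0,0],"turn": [0,0,0],"gripper": 0.5},{"xyz": [0,0,0],"turn": [0,0,0],"gripper": 0.5},{"xyz": [0,0,0],"turn": [0,0,0],"gripper": 0.5},{"xyz": [0,0,0],"turn": [0,0,0],"gripper": 0.5}]}}

```text
time_s: 9.48
position: [0.5184, -0.1662, 0.0351]
tool_rot: [[0.076, -0.997, 0.002], [-0.997, -0.076, -0.001], [0.001, -0.002, -1.0]]
ft_force: [-0.7, 2.1, 6.3]
grip_width: 0.0688
```

```bash
python3 jr.py s4 -.284
```

```text
t 9.48 tcp [ 0.0038 -0.2842  0.0351] yaw -85.65 F [-0.7  2.1  6.3]
jar y -0.2845 z 0.0328 tilt deg -6.46 n 1132 1278 x [-0.0505  0.0573] gap -0.0452
```

View pics/s4.png

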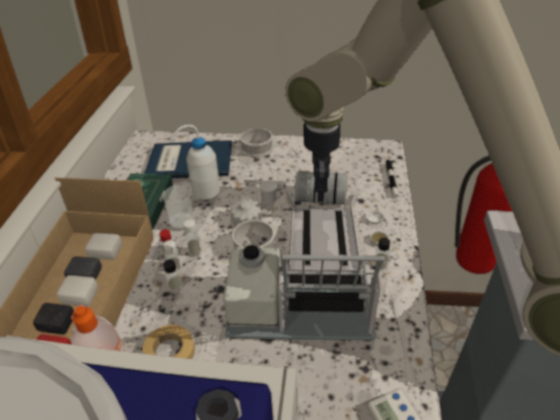

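The picture shows the jaws closed across the jar just before the ramp foot, with the jar still skewed. I'll turn it square and shift it slightly towards the middle, then measure.

Call:
{"api": "step_arm", "payload": {"steps": [{"xyz": [0,0.02,0],"turn": [0,0,-0.3],"gripper": 0.5},{"xyz": [0,0.02,0],"turn": [0,0,-0.3],"gripper": 0.5},{"xyz": [0,0.02,0],"turn": [0,0,-0.3],"gripper": 0.5},{"xyz": [0,0.02,0],"turn": [0,0,-0.3],"gripper": 0.5},{"xyz": [0,0.0,0],"turn": [0,0,-0.25],"gripper": 0.5},{"xyz": [0,0,0],"turn": [0,0,0],"gripper": 0.5},{"xyz": [0,0,0],"turn": [0,0,0],"gripper": 0.5}]}}

```text
time_s: 10.12
position: [0.5157, -0.1669, 0.0351]
tool_rot: [[0.191, -0.982, 0.003], [-0.982, -0.191, -0.002], [0.002, -0.003, -1.0]]
ft_force: [2.2, 0.1, 7.0]
grip_width: 0.0691
```

```bash
python3 jr.py s5 -.284
```

```text
t 10.12 tcp [ 0.0011 -0.2848  0.0351] yaw -78.96 F [2.2 0.1 7. ]
jar y -0.2855 z 0.0328 tilt deg 0.03 n 1118 1281 x [-0.0553  0.053 ] gap -0.0457
```

Call:
{"api": "step_arm", "payload": {"steps": [{"xyz": [0,0,0],"turn": [0,0,0],"gripper": 0.65},{"xyz": [0,0,0],"turn": [0,0,0],"gripper": 0.8},{"xyz": [0,0,0],"turn": [0,0,0],"gripper": 1},{"xyz": [0,0,0],"turn": [0,0,0],"gripper": 1},{"xyz": [0,0,-0.4],"turn": [0,0,0],"gripper": 1},{"xyz": [0,0,-0.8],"turn": [0,0,0],"gripper": 1},{"xyz": [0,0,-0.8],"turn": [0,0,0],"gripper": 1},{"xyz": [0,0,0],"turn": [0,0,-0.3],"gripper": 1},{"xyz": [0,0,0],"turn": [0,0,-1],"gripper": 1},{"xyz": [0,0,0],"turn": [0,0,-1],"gripper": 1},{"xyz": [0,0,0],"turn": [0,0,-1],"gripper": 1},{"xyz": [0,0,0],"turn": [0,0,-1],"gripper": 1},{"xyz": [0,0,0],"turn": [0,0,-1],"gripper": 1},{"xyz": [0,0,0],"turn": [0,0,-1],"gripper": 1},{"xyz": [0,0,0],"turn": [0,0,-1],"gripper": 1},{"xyz": [0,0,0],"turn": [0,0,-1],"gripper": 1}]}}

```text
time_s: 11.5
position: [0.5145, -0.1664, 0.1134]
tool_rot: [[0.758, -0.652, -0.001], [-0.652, -0.758, 0.0], [-0.001, 0.0, -1.0]]
ft_force: [0.2, -0.3, -0.1]
grip_width: 0.0853
```

Call:
{"api": "step_arm", "payload": {"steps": [{"xyz": [0,0,0],"turn": [0,0,-1],"gripper": 0.4},{"xyz": [0,0,0],"turn": [0,0,-1],"gripper": 0.4},{"xyz": [0,0,0],"turn": [0,0,-1],"gripper": 0.4},{"xyz": [0,0,0],"turn": [0,0,-1],"gripper": 0.4},{"xyz": [0,0,0],"turn": [0,0,-1],"gripper": 0.4},{"xyz": [0,0,0],"turn": [0,0,-1],"gripper": 0.4},{"xyz": [0,0,0],"turn": [0,0,-1],"gripper": 0.4},{"xyz": [0,0,0],"turn": [0,0,-1],"gripper": 0.4},{"xyz": [0,0,0],"turn": [0,0,-1],"gripper": 0.4},{"xyz": [0,0,0],"turn": [0,0,-0.85],"gripper": 0.4},{"xyz": [0,0.7,0],"turn": [0,0,0],"gripper": 0.4},{"xyz": [0,0.7,0],"turn": [0,0,0],"gripper": 0.4},{"xyz": [0,0,0],"turn": [0,0,0],"gripper": 0.4}]}}

```text
time_s: 12.58
position: [0.5191, -0.2262, 0.1134]
tool_rot: [[0.998, 0.071, 0.001], [0.071, -0.998, -0.002], [0.001, 0.002, -1.0]]
ft_force: [0.4, -0.2, -0.1]
grip_width: 0.0597
```

```bash
python3 jr.py s6 -.284
```

```text
t 12.58 tcp [ 2.000e-04 -3.441e-01  1.134e-01] yaw 4.05 F [ 0.4 -0.2 -0.1]
jar y -0.2856 z 0.0329 tilt deg 0.3 n 1526 1576 x [-0.0549  0.053 ] gap 0.0136
```

Call:
{"api": "step_arm", "payload": {"steps": [{"xyz": [0,0,0.5],"turn": [0,0,-0.02],"gripper": 0.4},{"xyz": [0,0,0.5],"turn": [0,0,0],"gripper": 0.4},{"xyz": [0,0,0.5],"turn": [0,0,0],"gripper": 0.4},{"xyz": [0,0,0.5],"turn": [0,0,0],"gripper": 0.4},{"xyz": [0,0,0],"turn": [0,0,0],"gripper": 0.4},{"xyz": [0,-0.06,0],"turn": [0,0,0],"gripper": 0.4},{"xyz": [0,-0.06,0],"turn": [0,0,0],"gripper": 0.4},{"xyz": [0,-0.06,0],"turn": [0,0,0],"gripper": 0.4},{"xyz": [0,-0.06,0],"turn": [0,0,0],"gripper": 0.4},{"xyz": [0,-0.06,0],"turn": [0,0,0],"gripper": 0.4},{"xyz": [0,-0.06,0],"turn": [0,0,0],"gripper": 0.4},{"xyz": [0,-0.06,0],"turn": [0,0,0],"gripper": 0.4},{"xyz": [0,-0.06,0],"turn": [0,0,0],"gripper": 0.4},{"xyz": [0,-0.06,0],"turn": [0,0,0],"gripper": 0.4},{"xyz": [0,-0.06,0],"turn": [0,0,0],"gripper": 0.4},{"xyz": [0,-0.06,0],"turn": [0,0,0],"gripper": 0.4},{"xyz": [0,-0.06,0],"turn": [0,0,0],"gripper": 0.4},{"xyz": [0,-0.06,0],"turn": [0,0,0],"gripper": 0.4},{"xyz": [0,-0.06,0],"turn": [0,0,0],"gripper": 0.4},{"xyz": [0,-0.06,0],"turn": [0,0,0],"gripper": 0.4}]}}

```text
time_s: 14.3
position: [0.5161, -0.1862, 0.0338]
tool_rot: [[0.997, 0.075, -0.0], [0.075, -0.997, -0.0], [-0.0, 0.0, -1.0]]
ft_force: [0.0, -1.6, 1.1]
grip_width: 0.0597
```

```bash
python3 jr.py s7
```

```text
t 14.3 tcp [ 1.00e-04 -3.04e-01  3.38e-02] yaw 4.28 F [ 0.  -1.6  1.1]
jar y -0.2601 z 0.0332 tilt deg 0.97 n 1599 1667 x [-0.0564  0.0525] gap -0.0012
```

Call:
{"api": "step_arm", "payload": {"steps": [{"xyz": [0,-0.07,-0.008],"turn": [0,0,0.01],"gripper": 0.4},{"xyz": [0,-0.07,-0.012],"turn": [0,0,0.01],"gripper": 0.4},{"xyz": [0,-0.07,-0.012],"turn": [0,0,0],"gripper": 0.4},{"xyz": [0,-0.07,-0.012],"turn": [0,0,0],"gripper": 0.4},{"xyz": [0,-0.07,-0.012],"turn": [0,0,0],"gripper": 0.4},{"xyz": [0,-0.07,-0.012],"turn": [0,0,0],"gripper": 0.4},{"xyz": [0,-0.07,-0.012],"turn": [0,0,0],"gripper": 0.4},{"xyz": [0,-0.07,-0.012],"turn": [0,0,0],"gripper": 0.4},{"xyz": [0,-0.07,-0.012],"turn": [0,0,0],"gripper": 0.4},{"xyz": [0,-0.07,-0.012],"turn": [0,0,0],"gripper": 0.4},{"xyz": [0,-0.07,-0.012],"turn": [0,0,0],"gripper": 0.4},{"xyz": [0,-0.07,-0.012],"turn": [0,0,0],"gripper": 0.4},{"xyz": [0,-0.07,-0.012],"turn": [0,0,0],"gripper": 0.4},{"xyz": [0,-0.07,-0.012],"turn": [0,0,0],"gripper": 0.4},{"xyz": [0,-0.07,-0.012],"turn": [0,0,0],"gripper": 0.4}]}}

```text
time_s: 15.6
position: [0.5136, -0.1454, 0.0416]
tool_rot: [[0.997, 0.073, 0.002], [0.073, -0.997, -0.002], [0.002, 0.002, -1.0]]
ft_force: [0.2, -4.8, 4.0]
grip_width: 0.0595
```

```bash
python3 jr.py s8
```

```text
t 15.6 tcp [ 0.0005 -0.2631  0.0416] yaw 4.2 F [ 0.2 -4.8  4. ]
jar y -0.2194 z 0.0404 tilt deg 0.96 n 1701 1756 x [-0.0568  0.05  ] gap -0.0013
```

Call:
{"api": "step_arm", "payload": {"steps": [{"xyz": [0,-0.07,-0.012],"turn": [0,0,0.04],"gripper": 0.4},{"xyz": [0,-0.07,-0.012],"turn": [0,0,0.04],"gripper": 0.4},{"xyz": [0,-0.07,-0.012],"turn": [0,0,0.04],"gripper": 0.4},{"xyz": [0,-0.07,-0.012],"turn": [0,0,0.04],"gripper": 0.4},{"xyz": [0,-0.07,-0.012],"turn": [0,0,0.04],"gripper": 0.4},{"xyz": [0,-0.07,-0.012],"turn": [0,0,0.04],"gripper": 0.4},{"xyz": [0,-0.07,-0.012],"turn": [0,0,0],"gripper": 0.4},{"xyz": [0,-0.07,-0.012],"turn": [0,0,0],"gripper": 0.4},{"xyz": [0,-0.07,-0.012],"turn": [0,0,0],"gripper": 0.4},{"xyz": [0,-0.07,-0.012],"turn": [0,0,0],"gripper": 0.4},{"xyz": [0,-0.07,-0.012],"turn": [0,0,0],"gripper": 0.4},{"xyz": [0,-0.07,-0.012],"turn": [0,0,0],"gripper": 0.4},{"xyz": [0,-0.07,-0.012],"turn": [0,0,0],"gripper": 0.4},{"xyz": [0,-0.07,-0.012],"turn": [0,0,0],"gripper": 0.4},{"xyz": [0,-0.07,-0.012],"turn": [0,0,0],"gripper": 0.4},{"xyz": [0,-0.07,-0.012],"turn": [0,0,0],"gripper": 0.4},{"xyz": [0,-0.07,-0.012],"turn": [0,0,0],"gripper": 0.4},{"xyz": [0,-0.07,-0.012],"turn": [0,0,0],"gripper": 0.4}]}}

```text
time_s: 17.15
position: [0.5106, -0.095, 0.0501]
tool_rot: [[0.999, 0.054, 0.001], [0.054, -0.999, -0.002], [0.001, 0.002, -1.0]]
ft_force: [-1.3, -5.4, 4.2]
grip_width: 0.06
```

```bash
python3 jr.py s9
```

```text
t 17.15 tcp [ 0.0012 -0.2126  0.0501] yaw 3.1 F [-1.3 -5.4  4.2]
jar y -0.1685 z 0.0501 tilt deg 0.75 n 1953 2007 x [-0.0572  0.0512] gap -0.0009
```

Call:
{"api": "step_arm", "payload": {"steps": [{"xyz": [0,-0.07,-0.012],"turn": [0,0,0],"gripper": 0.4},{"xyz": [0,-0.07,-0.012],"turn": [0,0,0],"gripper": 0.4},{"xyz": [0,-0.07,-0.012],"turn": [0,0,0],"gripper": 0.4},{"xyz": [0,-0.07,-0.012],"turn": [0,0,0],"gripper": 0.4},{"xyz": [0,-0.07,-0.012],"turn": [0,0,0],"gripper": 0.4},{"xyz": [0,-0.07,-0.012],"turn": [0,0,0],"gripper": 0.4},{"xyz": [0,-0.07,-0.012],"turn": [0,0,0],"gripper": 0.4},{"xyz": [0,-0.07,-0.012],"turn": [0,0,0],"gripper": 0.4},{"xyz": [0,-0.07,-0.012],"turn": [0,0,0],"gripper": 0.4},{"xyz": [0,-0.07,-0.012],"turn": [0,0,0],"gripper": 0.4},{"xyz": [0,-0.07,-0.012],"turn": [0,0,0],"gripper": 0.4},{"xyz": [0,-0.07,-0.012],"turn": [0,0,0],"gripper": 0.4},{"xyz": [0,-0.07,-0.012],"turn": [0,0,0],"gripper": 0.4},{"xyz": [0,-0.07,-0.012],"turn": [0,0,0],"gripper": 0.4},{"xyz": [0,-0.07,-0.012],"turn": [0,0,0],"gripper": 0.4},{"xyz": [0,-0.07,-0.012],"turn": [0,0,0],"gripper": 0.4},{"xyz": [0,-0.07,-0.012],"turn": [0,0,0],"gripper": 0.4},{"xyz": [0,-0.07,-0.012],"turn": [0,0,0],"gripper": 0.4}]}}

```text
time_s: 18.7
position: [0.5077, -0.0445, 0.0585]
tool_rot: [[0.999, 0.054, 0.001], [0.054, -0.999, -0.001], [0.001, 0.001, -1.0]]
ft_force: [-0.1, -6.1, 3.7]
grip_width: 0.0596
```

```bash
python3 jr.py s10
```

```text
t 18.7 tcp [ 0.0019 -0.162   0.0585] yaw 3.1 F [-0.1 -6.1  3.7]
jar y -0.1181 z 0.0591 tilt deg 0.64 n 2176 2225 x [-0.0581  0.0504] gap -0.0011
```

Call:
{"api": "step_arm", "payload": {"steps": [{"xyz": [0,-0.07,-0.0125],"turn": [0,0,0],"gripper": 0.4},{"xyz": [0,-0.07,-0.0125],"turn": [0,0,0],"gripper": 0.4},{"xyz": [0,-0.07,-0.0125],"turn": [0,0,0],"gripper": 0.4},{"xyz": [0,-0.07,-0.0125],"turn": [0,0,0],"gripper": 0.4},{"xyz": [0,-0.07,-0.0125],"turn": [0,0,0],"gripper": 0.4},{"xyz": [0,-0.07,-0.0125],"turn": [0,0,0],"gripper": 0.4},{"xyz": [0,-0.07,-0.0125],"turn": [0,0,0],"gripper": 0.4},{"xyz": [0,-0.07,-0.0125],"turn": [0,0,0],"gripper": 0.4},{"xyz": [0,-0.07,-0.0125],"turn": [0,0,0],"gripper": 0.4},{"xyz": [0,-0.07,-0.0125],"turn": [0,0,0],"gripper": 0.4},{"xyz": [0,-0.07,-0.0125],"turn": [0,0,0],"gripper": 0.4},{"xyz": [0,-0.07,-0.0125],"turn": [0,0,0],"gripper": 0.4},{"xyz": [0,-0.07,-0.0125],"turn": [0,0,0],"gripper": 0.4},{"xyz": [0,-0.07,-0.0125],"turn": [0,0,0],"gripper": 0.4},{"xyz": [0,-0.07,-0.0125],"turn": [0,0,0],"gripper": 0.4},{"xyz": [0,-0.07,-0.0125],"turn": [0,0,0],"gripper": 0.4},{"xyz": [0,-0.07,-0.0125],"turn": [0,0,0],"gripper": 0.4},{"xyz": [0,-0.07,-0.0125],"turn": [0,0,0],"gripper": 0.4}]}}

```text
time_s: 20.25
position: [0.5048, 0.006, 0.0674]
tool_rot: [[0.999, 0.054, 0.0], [0.054, -0.999, -0.001], [0.0, 0.001, -1.0]]
ft_force: [0.2, -6.3, 4.1]
grip_width: 0.0601
```

```bash
python3 jr.py s11
```

```text
t 20.25 tcp [ 0.0027 -0.1115  0.0674] yaw 3.1 F [ 0.2 -6.3  4.1]
jar y -0.0674 z 0.0679 tilt deg 0.39 n 2055 2099 x [-0.0591  0.0496] gap -0.0008
```

View pics/s11.png

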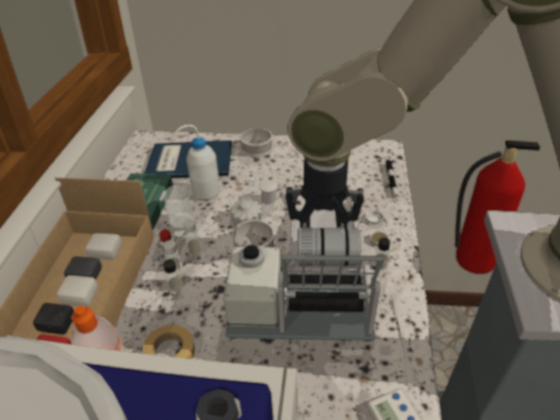

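The picture shows the jar square near the top of the ramp with the fingers behind it and the guard still open. Next it goes over the roller.

Call:
{"api": "step_arm", "payload": {"steps": [{"xyz": [0,-0.06,-0.01],"turn": [0,0,0],"gripper": 0.4},{"xyz": [0,-0.06,-0.01],"turn": [0,0,0],"gripper": 0.4},{"xyz": [0,-0.06,-0.01],"turn": [0,0,0],"gripper": 0.4},{"xyz": [0,-0.06,-0.01],"turn": [0,0,0],"gripper": 0.4},{"xyz": [0,-0.06,-0.01],"turn": [0,0,0],"gripper": 0.4},{"xyz": [0,-0.06,-0.01],"turn": [0,0,0],"gripper": 0.4},{"xyz": [0,-0.06,-0.01],"turn": [0,0,0],"gripper": 0.4},{"xyz": [0,-0.06,-0.01],"turn": [0,0,0],"gripper": 0.4},{"xyz": [0,-0.06,-0.01],"turn": [0,0,0],"gripper": 0.4},{"xyz": [0,-0.06,-0.01],"turn": [0,0,0],"gripper": 0.4},{"xyz": [0,-0.06,-0.01],"turn": [0,0,0],"gripper": 0.4},{"xyz": [0,-0.06,-0.01],"turn": [0,0,0],"gripper": 0.4},{"xyz": [0,-0.06,-0.01],"turn": [0,0,0],"gripper": 0.4},{"xyz": [0,-0.06,-0.01],"turn": [0,0,0],"gripper": 0.4}]}}

```text
time_s: 21.47
position: [0.5026, 0.0402, 0.0727]
tool_rot: [[0.999, 0.054, -0.001], [0.054, -0.999, -0.0], [-0.001, -0.0, -1.0]]
ft_force: [-0.6, -1.6, 1.6]
grip_width: 0.06
```

```bash
python3 jr.py s12
```

```text
t 21.47 tcp [ 0.0031 -0.0772  0.0727] yaw 3.09 F [-0.6 -1.6  1.6]
jar y -0.033 z 0.0732 tilt deg 0.57 n 1921 1935 x [-0.0588  0.049 ] gap -0.0008
```

Call:
{"api": "step_arm", "payload": {"steps": [{"xyz": [0,-0.05,0],"turn": [0,0,0],"gripper": 0.4},{"xyz": [0,-0.05,0],"turn": [0,0,0],"gripper": 0.4},{"xyz": [0,-0.05,0],"turn": [0,0,0],"gripper": 0.4},{"xyz": [0,-0.05,0],"turn": [0,0,0],"gripper": 0.4},{"xyz": [0,-0.05,0],"turn": [0,0,0],"gripper": 0.4},{"xyz": [0,-0.05,0],"turn": [0,0,0],"gripper": 0.4},{"xyz": [0,-0.05,0],"turn": [0,0,0],"gripper": 0.4},{"xyz": [0,-0.05,0],"turn": [0,0,0],"gripper": 0.4},{"xyz": [0,-0.05,0],"turn": [0,0,0],"gripper": 0.4},{"xyz": [0,0,0],"turn": [0,0,0],"gripper": 0.4},{"xyz": [0,0,0],"turn": [0,0,0],"gripper": 0.4},{"xyz": [0,0,0],"turn": [0,0,0],"gripper": 0.4}]}}

```text
time_s: 22.52
position: [0.5019, 0.058, 0.0728]
tool_rot: [[0.999, 0.054, 0.0], [0.054, -0.999, -0.0], [0.0, 0.0, -1.0]]
ft_force: [-0.2, 0.1, 0.8]
grip_width: 0.0598
```

```bash
python3 jr.py s13 -.001; python3 jr.py
```

```text
t 22.52 tcp [ 0.0036 -0.0595  0.0728] yaw 3.08 F [-0.2  0.1  0.8]
jar y 0.0144 z 0.0545 tilt deg -2.0 n 885 2293 x [-0.0673  0.0672] gap 0.0289
t 22.57 tcp [ 0.0037 -0.0595  0.0728] yaw 3.07 F [-0.2  0.2 -0.1]
jar y 0.0014 z 0.066 tilt deg -0.24 n 1405 1423 x [-0.0593  0.0485] gap 0.0159
```

Call:
{"api": "step_arm", "payload": {"steps": [{"xyz": [0,0,-0.8],"turn": [0,0,0],"gripper": 0.4},{"xyz": [0,0,-0.9],"turn": [0,0,0],"gripper": 0.4},{"xyz": [0,0,-0.9],"turn": [0,0,0],"gripper": 0.4},{"xyz": [0,0,-0.9],"turn": [0,0,0],"gripper": 0.4},{"xyz": [0,0,-0.9],"turn": [0,0,0],"gripper": 0.4},{"xyz": [0,0,-0.7],"turn": [0,0,0],"gripper": 0.4},{"xyz": [0,0,0],"turn": [0,0,0],"gripper": 0.4}]}}

```text
time_s: 23.2
position: [0.5034, 0.0578, 0.2825]
tool_rot: [[0.998, 0.054, 0.01], [0.054, -0.999, -0.001], [0.01, 0.002, -1.0]]
ft_force: [-0.0, -0.6, 1.1]
grip_width: 0.0596
```

```bash
python3 st.py
python3 - <<'E'
from h import *
P=cloud('top',np.load('top0.npy')).reshape(-1,3)
for a in(.22,.26,.30,.34,.38,.42):
    print(a,[round(float(np.nanmax(np.r_[P[(P[:,0]>x)&(P[:,0]<x+.05)&(P[:,1]>a)&(P[:,1]<a+.04)][:,2],-1])),3) for x in(.35,.4,.45,.5,.55,.6)])
E
```

```text
23.2 tcp mill [ 0.0051 -0.0597  0.2825] yaw 3.0838955836860564 F [-0.04 -0.63  1.07]
0.22 [0.008, 0.224, 0.225, 0.225, 0.222, 0.006]
0.26 [0.025, 0.006, 0.006, 0.005, 0.005, 0.027]
0.3 [0.025, 0.023, 0.006, 0.004, 0.006, 0.042]
0.34 [0.024, 0.02, 0.006, 0.077, 0.082, 0.017]
0.38 [0.005, 0.005, 0.005, 0.244, 0.244, 0.243]
0.42 [0.005, 0.006, 0.142, 0.243, 0.243, 0.243]
```

Call:
{"api": "step_arm", "payload": {"steps": [{"xyz": [0,-0.86,0],"turn": [0,0,0],"gripper": 0.4},{"xyz": [0,-0.86,0],"turn": [0,0,0],"gripper": 0.4},{"xyz": [0,-0.86,0],"turn": [0,0,0],"gripper": 0.4},{"xyz": [0,-0.86,0],"turn": [0,0,0],"gripper": 0.4},{"xyz": [0,-0.86,0],"turn": [0,0,0],"gripper": 0.4},{"xyz": [0,-0.86,0],"turn": [0,0,0],"gripper": 0.4},{"xyz": [0,0,0],"turn": [0,0,0],"gripper": 0.4},{"xyz": [0,0,0],"turn": [0,0,0],"gripper": 0.4}]}}

```text
time_s: 23.87
position: [0.4903, 0.2653, 0.276]
tool_rot: [[0.998, 0.057, -0.001], [0.057, -0.998, -0.0], [-0.001, 0.0, -1.0]]
ft_force: [0.1, -0.7, -0.7]
grip_width: 0.0601
```

```bash
python3 st.py
python3 - <<'E'
from h import *
im,d=cams.get_image('side');cv2.imwrite('pics/s14.png',im[:,:,::-1])
E
```

```text
23.8667 tcp mill [0.0071 0.1482 0.276 ] yaw 3.2390047783455107 F [ 0.08 -0.75 -0.66]
```

View pics/s14.png

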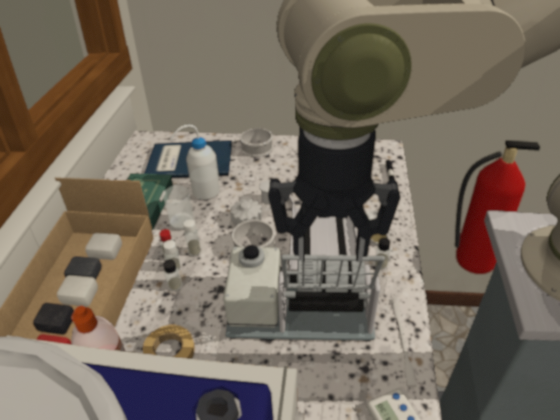

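```bash
sed -n '/^im,d/,$p' jr.py >/dev/null
python3 - <<'E'
from h import *
from scipy.optimize import least_squares
im,d=cams.get_image('side');M=mill(cloud('side',d).reshape(-1,3))
Q=M[(abs(M[:,1])<.04)&(abs(M[:,0])<.07)&(M[:,2]>.055)&(M[:,2]<.108)]
r=least_squares(lambda p:np.hypot((Q[:,1]-p[0]-p[1]*Q[:,0]),Q[:,2]-p[2])-.034,[0,0,.066],loss='soft_l1',f_scale=.002);print(len(Q),r.x,np.percentile(Q[:,0],[1,99]),np.percentile(Q[:,2],[50,99]))
def w(x,y,z):
    c,s=np.cos(YAW),np.sin(YAW);return [O[0]+c*x-s*y,O[1]+s*x+c*y,z]
print(proj('side',[w(0,0,.1),w(0,.02,.092),w(-.055,0,.066),w(.055,0,.066)]))
cv2.imwrite('pics/s15.png',cv2.resize(im[210:350,215:395,::-1],None,fx=4,fy=4))
E
```

```text
1421 [ 0.00134017 -0.00743795  0.06601279] [-0.05955087  0.0485197 ] [0.09172534 0.10174723]
[[326.95882378 260.84747064]
 [327.16316975 273.28235912]
 [358.99461666 275.1115548 ]
 [293.42589741 274.60673776]]
```

View pics/s15.png

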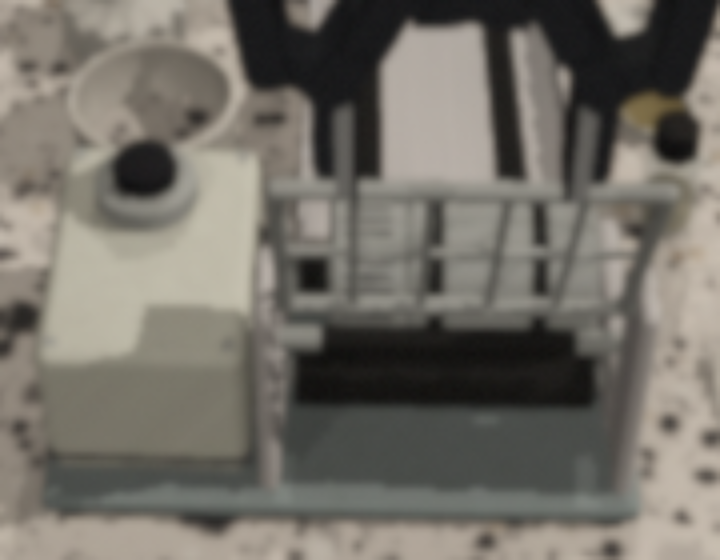

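The close-up shows the jar seated between the rollers with its bands visible through the guard wires. The fingertips are behind the guard's outer bar.

Call:
{"api": "step_arm", "payload": {"steps": [{"xyz": [0,0,0.5],"turn": [0,0,0],"gripper": 0.4},{"xyz": [0,0,0.5],"turn": [0,0,0],"gripper": 0.4},{"xyz": [0,0,0.5],"turn": [0,0,0],"gripper": 0.4},{"xyz": [0,0.1,0],"turn": [0,0,0],"gripper": 0.4},{"xyz": [0,0.15,0],"turn": [0,0,0],"gripper": 0.4},{"xyz": [0,0.15,0],"turn": [0,0,0],"gripper": 0.4},{"xyz": [0,0.15,0],"turn": [0,0,0],"gripper": 0.4},{"xyz": [0,0.1,0],"turn": [0,0,0],"gripper": 0.4},{"xyz": [0,0.1,0],"turn": [0,0,0],"gripper": 0.4},{"xyz": [0,0.1,0],"turn": [0,0,0],"gripper": 0.4},{"xyz": [0,0.1,0],"turn": [0,0,0],"gripper": 0.4},{"xyz": [0,0.1,0],"turn": [0,0,0],"gripper": 0.4},{"xyz": [0,0.1,0],"turn": [0,0,0],"gripper": 0.4},{"xyz": [0,0.1,0],"turn": [0,0,0],"gripper": 0.4},{"xyz": [0,0.1,0],"turn": [0,0,0],"gripper": 0.4},{"xyz": [0,0.1,0],"turn": [0,0,0],"gripper": 0.4},{"xyz": [0,0.1,0],"turn": [0,0,0],"gripper": 0.4},{"xyz": [0,0.1,0],"turn": [0,0,0],"gripper": 0.4}]}}

```text
time_s: 25.47
position: [0.4944, 0.1978, 0.2167]
tool_rot: [[0.999, 0.054, -0.0], [0.054, -0.999, -0.0], [-0.0, 0.0, -1.0]]
ft_force: [-0.4, 0.8, 0.6]
grip_width: 0.0597
```

Call:
{"api": "step_arm", "payload": {"steps": [{"xyz": [0,0.1,0],"turn": [0,0,0],"gripper": 0.4},{"xyz": [0,0.1,0],"turn": [0,0,0],"gripper": 0.4},{"xyz": [0,0.1,0],"turn": [0,0,0],"gripper": 0.4},{"xyz": [0,0.1,0],"turn": [0,0,0],"gripper": 0.4},{"xyz": [0,0.1,0],"turn": [0,0,0],"gripper": 0.4},{"xyz": [0,0.1,0],"turn": [0,0,0],"gripper": 0.4},{"xyz": [0,0,0],"turn": [0,0,0],"gripper": 0.4}]}}

```text
time_s: 26.05
position: [0.4958, 0.1735, 0.2168]
tool_rot: [[0.999, 0.053, 0.0], [0.053, -0.999, -0.0], [0.0, 0.0, -1.0]]
ft_force: [0.5, -0.4, -0.9]
grip_width: 0.0598
```

```bash
cat > gd.py <<'E'
from h import *
s=env.observe();print(s['time_s'],'tcp',mill(s['position'])[0].round(4),np.round(s['ft_force'],1))
im,d=cams.get_image('side');cv2.imwrite('pics/g.png',im[:,:,::-1]);M=mill(cloud('side',d).reshape(-1,3))
for t in np.arange(0,2.0,.05):
    y,z=.064-.112*np.cos(t),.114+.112*np.sin(t)
    k=(np.hypot(M[:,1]-y,M[:,2]-z)<.005)&(abs(M[:,0])<.06);n=len(np.unique(np.floor(M[k,0]/.004)))
    if n>12:print(round(t,2),k.sum(),n)
E
python3 gd.py
```

```text
26.05 tcp [0.0058 0.0563 0.2168] [ 0.5 -0.4 -0.9]
1.3 250 24
1.35 180 23
```

Call:
{"api": "step_arm", "payload": {"steps": [{"xyz": [0,-0.12,0],"turn": [0,0,0],"gripper": 0.4},{"xyz": [0,0,-0.7],"turn": [0,0,0],"gripper": 0.4},{"xyz": [0,0,-0.8],"turn": [0,0,0],"gripper": -1},{"xyz": [0.6,0.38,0],"turn": [0,0,0],"gripper": -1},{"xyz": [0.6,0.38,0],"turn": [0,0,0],"gripper": -1},{"xyz": [0.6,0.38,0],"turn": [0,0,0],"gripper": -1},{"xyz": [0.6,0.38,0],"turn": [0,0,0],"gripper": -1},{"xyz": [0.6,0.38,0],"turn": [0,0,0],"gripper": -1},{"xyz": [0,0,0],"turn": [0,0,0],"gripper": -1},{"xyz": [0,0,0],"turn": [0,0,0],"gripper": -1},{"xyz": [0,0,0],"turn": [0,0,0],"gripper": -1},{"xyz": [0,0,0],"turn": [0,0,0],"gripper": -1},{"xyz": [0,0,0],"turn": [0,0,0],"gripper": -1},{"xyz": [0,0,0],"turn": [0,0,0],"gripper": -1},{"xyz": [0,0,0],"turn": [0,0,0],"gripper": -1},{"xyz": [0,0,0],"turn": [0,0,0],"gripper": -1}]}}

```text
time_s: 27.43
position: [0.6191, 0.1098, 0.277]
tool_rot: [[0.999, 0.054, 0.0], [0.054, -0.999, -0.0], [0.0, 0.0, -1.0]]
ft_force: [0.7, 0.6, 0.2]
grip_width: 0.0
```

```bash
python3 gd.py
```

```text
27.4333 tcp [ 0.1243 -0.0163  0.277 ] [0.7 0.6 0.2]
0.0 223 30
0.05 159 30
```

Call:
{"api": "step_arm", "payload": {"steps": [{"xyz": [0,0,0.8],"turn": [0,0,0],"gripper": -1},{"xyz": [0,0,0.8],"turn": [0,0,0],"gripper": -1},{"xyz": [0,0,0.8],"turn": [0,0,0],"gripper": -1},{"xyz": [0,0,0.8],"turn": [0,0,0],"gripper": -1},{"xyz": [0,0,0.4],"turn": [0,0,0],"gripper": -1},{"xyz": [0,0,0],"turn": [0,0,0],"gripper": -1},{"xyz": [0,0,0],"turn": [0,0,0],"gripper": -1},{"xyz": [0,0,0],"turn": [0,0,0],"gripper": -1}]}}

```text
time_s: 28.15
position: [0.6201, 0.1096, 0.1344]
tool_rot: [[0.999, 0.054, 0.003], [0.054, -0.999, -0.0], [0.003, 0.0, -1.0]]
ft_force: [0.3, 0.1, 1.3]
grip_width: -0.0002
```

```bash
cat > fin.py <<'E'
from h import *
from scipy.optimize import least_squares
im,d=cams.get_image('side');M=mill(cloud('side',d).reshape(-1,3))
b=M[(abs(M[:,1]+.048)<.012)&(abs(M[:,0])<.055)&(M[:,2]>.108)&(M[:,2]<.135)];print('bar',len(b),b.mean(0),np.percentile(b[:,2],95))
fit=None
Q=M[(abs(M[:,1])<.04)&(abs(M[:,0])<.07)&(M[:,2]>.055)&(M[:,2]<.104)]
r=least_squares(lambda p:np.hypot((Q[:,1]-p[0]-p[1]*Q[:,0]),Q[:,2]-p[2])-.034,[0,0,.066],loss='soft_l1',f_scale=.002);print('jar',len(Q),r.x,np.percentile(Q[:,0],[1,99]))
B=M[(np.hypot(M[:,0]-.126,M[:,1]+.018)<.011)&(M[:,2]>.09)&(M[:,2]<.115)];print('button',len(B),np.median(B,0) if len(B) else 0)
E
python3 fin.py;python3 st.py
```

```text
bar 293 [-0.00135654 -0.04477072  0.11598474] 0.11859795000553823
jar 1759 [ 0.00133353 -0.00340311  0.06613193] [-0.05947475  0.04850257]
button 62 [ 0.12507337 -0.01464239  0.10831938]
28.2 tcp mill [ 0.1252 -0.0165  0.1347] yaw 3.0831513027057897 F [0.44 1.32 0.31]
```

Call:
{"api": "step_arm", "payload": {"steps": [{"xyz": [0,0,0.1],"turn": [0,0,0],"gripper": -1},{"xyz": [0,0,0.1],"turn": [0,0,0],"gripper": -1},{"xyz": [0,0,0.1],"turn": [0,0,0],"gripper": -1},{"xyz": [0,0,0.05],"turn": [0,0,0],"gripper": -1},{"xyz": [0,0,0.05],"turn": [0,0,0],"gripper": -1},{"xyz": [0,0,0],"turn": [0,0,0],"gripper": -1}]}}

```text
time_s: 28.7
position: [0.62, 0.1096, 0.1207]
tool_rot: [[0.999, 0.054, 0.005], [0.054, -0.999, -0.0], [0.005, 0.001, -1.0]]
ft_force: [-7.9, -0.2, 24.8]
grip_width: -0.0001
```

Run:
```python
from h import *
M=mill(cloud('top',np.load('top0.npy')).reshape(-1,3));r=np.hypot(M[:,0]-.126,M[:,1]+.018)
for a in range(0,28,3):
    k=(r>a/1000)&(r<(a+3)/1000)&(M[:,2]>.07);print(a,k.sum(),np.percentile(M[k,2],[10,50,90]).round(4))
im,d=cams.get_image('side');cv2.imwrite('pics/b.png',cv2.resize(im[170:330,200:360,::-1],None,fx=4,fy=4))
s=env.observe();print(s['ft_force'],s['wrist_torque'],s['position'])
```

```text
0 7 [0.1074 0.1086 0.1101]
3 21 [0.1066 0.1079 0.1103]
6 36 [0.1061 0.1086 0.1104]
9 49 [0.1054 0.1076 0.1101]
12 63 [0.0968 0.103  0.1097]
15 60 [0.0967 0.0986 0.1005]
18 111 [0.0905 0.0973 0.1003]
21 87 [0.0843 0.0876 0.0989]
24 93 [0.0841 0.0861 0.0884]
27 138 [0.0835 0.0861 0.0882]
[-7.607679    0.07149043 25.68762874] [-0.11333022  1.31198743 -0.01087572] [0.62001437 0.10959371 0.12070246]
```

View pics/b.png

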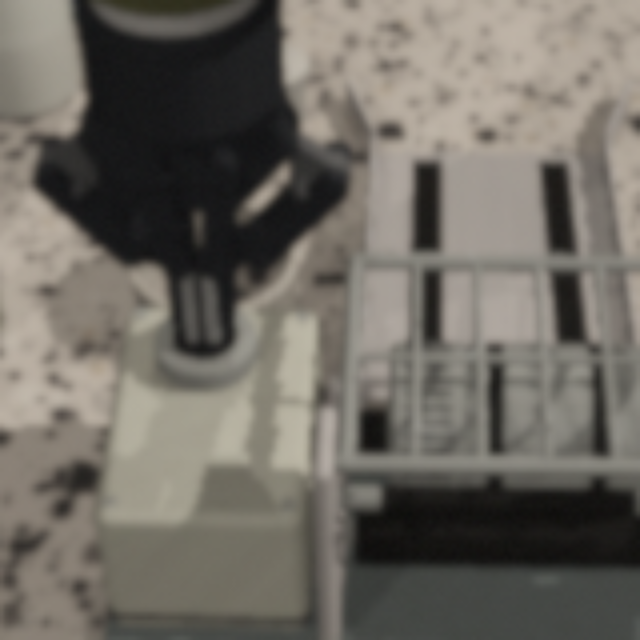

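Call:
{"api": "step_arm", "payload": {"steps": [{"xyz": [0,0,-0.06],"turn": [0,0,0],"gripper": -1},{"xyz": [0,0,0],"turn": [0,0,0],"gripper": -1},{"xyz": [0,0,0],"turn": [0,0,0],"gripper": -1}]}}

```text
time_s: 29.0
position: [0.6199, 0.1096, 0.121]
tool_rot: [[0.999, 0.054, 0.003], [0.054, -0.999, -0.0], [0.003, 0.0, -1.0]]
ft_force: [-2.0, 0.3, 11.0]
grip_width: 0.0
```

Call:
{"api": "step_arm", "payload": {"steps": [{"xyz": [0,0,-0.05],"turn": [0,0,0],"gripper": -1},{"xyz": [0,0,0],"turn": [0,0,0],"gripper": -1},{"xyz": [0,0,0],"turn": [0,0,0],"gripper": -1}]}}

```text
time_s: 29.25
position: [0.6198, 0.1096, 0.1218]
tool_rot: [[0.999, 0.054, 0.002], [0.054, -0.999, 0.0], [0.002, 0.0, -1.0]]
ft_force: [1.0, -0.3, 4.4]
grip_width: -0.0003
```

Call:
{"api": "step_arm", "payload": {"steps": [{"xyz": [0,0,-0.05],"turn": [0,0,0],"gripper": -1},{"xyz": [0,0,0],"turn": [0,0,0],"gripper": -1},{"xyz": [0,0,0],"turn": [0,0,0],"gripper": -1}]}}

```text
time_s: 29.5
position: [0.6197, 0.1096, 0.1233]
tool_rot: [[0.999, 0.054, 0.001], [0.054, -0.999, 0.0], [0.001, 0.0, -1.0]]
ft_force: [3.2, -0.6, 3.3]
grip_width: -0.0003
```

Call:
{"api": "step_arm", "payload": {"steps": [{"xyz": [0,0,-0.05],"turn": [0,0,0],"gripper": -1},{"xyz": [0,0,0],"turn": [0,0,0],"gripper": -1},{"xyz": [0,0,0],"turn": [0,0,0],"gripper": -1}]}}

```text
time_s: 29.75
position: [0.6192, 0.1095, 0.1251]
tool_rot: [[0.999, 0.054, -0.0], [0.054, -0.999, -0.0], [-0.0, 0.0, -1.0]]
ft_force: [2.6, -0.4, 2.7]
grip_width: -0.0001
```

The release curve falls smoothly from about 4.4 N at z=0.1218 as the tool rises. The hard stop was at about 0.121, where the spring force matches the stated 5 N, so the button was fully in. I'll move clear now.

Call:
{"api": "step_arm", "payload": {"steps": [{"xyz": [0,0,-0.2],"turn": [0,0,0],"gripper": -1},{"xyz": [0,0,-0.6],"turn": [0,0,0],"gripper": -1},{"xyz": [0,0,-0.8],"turn": [0,0,0],"gripper": -1},{"xyz": [0,0,-0.8],"turn": [0,0,0],"gripper": -1},{"xyz": [0,0,-0.8],"turn": [0,0,0],"gripper": -1},{"xyz": [0,0,0],"turn": [0,0,0],"gripper": -1},{"xyz": [0,0,0],"turn": [0,0,0],"gripper": -1},{"xyz": [0,0,0],"turn": [0,0,0],"gripper": -1},{"xyz": [0,0,0],"turn": [0,0,0],"gripper": -1}]}}

```text
time_s: 30.5
position: [0.6186, 0.1096, 0.2516]
tool_rot: [[0.999, 0.054, -0.004], [0.054, -0.999, 0.0], [-0.004, -0.0, -1.0]]
ft_force: [-1.1, 0.3, -0.3]
grip_width: 0.0
```

```bash
python3 fin.py; python3 st.py
```

```text
bar 293 [-0.00102281 -0.0446178   0.11606938] 0.11866606596132148
jar 1764 [ 0.00132554 -0.00208507  0.06612745] [-0.05947788  0.04854297]
button 93 [ 0.12620013 -0.01803524  0.10838447]
30.55 tcp mill [ 0.1239 -0.0164  0.2516] yaw 3.083095655356972 F [-0.02 -0.34  0.71]
```

```bash
python3 -c "
from rig import order;print(order.close_job())"
```

```text
the job is handed in; nothing more can be done
None
```

The jar is seated between the rollers, the guard is shut over it, and the start button was pressed in and released. I handed the job in at about 30.6 s; the hand-in gives no verdict.

- **Pushing the jar:** The first push with two fingertips did not square the jar, which lay about 6.5° off. Before the ramp I closed the jaws lightly across it on the worktop and turned it straight without lifting it. I then pushed it from behind up the ramp and over the front roller at about 25–34 mm/s.
- **Guard and button:** I pushed the guard bar from behind past upright, and it sank shut by itself. I pressed the button to a hard stop. The force there reached 25 N and fell along a spring curve from about 4.4 N as I let go, which fits the stated 5 N at full travel.
- **Last checks:**

| Item | Measured | Allowed or expected |
|---|---|---|
| Jar across the rollers | y = +1.3 mm | ±6 mm |
| Jar height | z = 66.1 mm | 61–71 mm |
| Jar along the rollers | x ≈ -5.5 mm | ±16 mm |
| Jar axis | about 0.1° off | 0.08 rad (4.6°) |
| Guard bar top | 118.7 mm | about 117.5 mm when shut |
| Button top | same height as before the press (about 108 mm) | given as 104 mm |

- **Disagreement:** The depth camera read the button top about 4 mm above its stated height both before and after the press, so I take this as a camera offset.
- **Not checked:** I did not measure the bystanders again after the job. The side pictures showed no visible movement, and no move was planned near them.

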